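# Seat the magnifier lens in its three-groove stand

### The arm

A 6-joint arm with a two-finger parallel gripper is mounted at the origin on the work surface. World frame = base frame: x ahead of the robot, y to its left, z up, the work surface at z = 0. Lengths are in m, angles in rad, forces in N, time in s.
With the tool pointing down it reaches from about 0.25 to 0.775 m from the base axis. Payload 4 kg.
Tool frame: the origin (TCP) lies at the very end of the fingers, on their centre line; the grasp point (between the pads) lies behind it (robot.hold_point_z is the z of the grasp point in the tool frame, in m); z points along the fingers, y is the direction in which the jaws open and shut (so a half turn about z gives the same grasp; the last joint's range is limited). The gripper opens to 85 mm and grips with 20 to 120 N. Pads are 22 mm wide; open, the fingers measure 114 mm over their backs; the gripper's body (76 mm by 85 mm) begins 54 mm behind the grasp point. The pads swing forward as they close: fully open they stand 13 mm farther back than shut.
Start: joints at [1.086, 0.087, 1.371, -0, 1.684, -0.103], TCP at [0.205, 0.51, 0.231] pointing down, gripper open.
Joint ranges: [-3.1, 3.1], [-0.76, 2.03], [0.27, 2.55], [-1.08, 4.22], [0.17, 2.65], [-2.57, 2.57]. Speed limits (rad/s): [2.79, 2.79, 3.14, 3.14, 3.14, 3.14].

### API

Orientations are given as a unit quaternion [w, x, y, z].
In Python, from cell import robot, optics, sign_off gives the robot as it stands.
- The arm moves only by the tool arm_command, never from a script. Its argument "series" is a list of rows, each a list of 5 numbers: the shift along the tool's x, y, z in cm, then the turn about the tool's z in degrees, then the opening, from -1 (shut) to 1 (fully open). A call has exactly 10 rows; each row is the pose to reach, as a shift and turn from the pose commanded when the call began, along the tool's axes at that moment; what a row does not reach only later rows make up. A row lasts 1/8 s, in which the tool goes at most 62.5 mm and 10.7 degrees, less where a joint would pass 70% of its speed; a pose out of reach is approached as far as the arm can. A call with a gripper value outside its range is refused whole. The fingers move at their own pace and stop on an object; "squeeze" is the grip in N (left out, the last holds). Time passes only in rows, so rows that repeat a pose let the fingers close, or fill a call up. It gives the time, the measured TCP pose, the force and the opening at its end, in the units of the state.
- robot.get_state(): the state, without advancing time (a new reading comes with each control period).
- optics.get_image(name): name is "scene" or "top" or "wrist"; returns the picture (400x640x3 uint8, blue, green, red); there is no depth.
- optics.camera_model(name): a dict with "intrinsics" (3x3 intrinsics, pixels), "R" (3x3) and "t" (3): a world point X has camera coordinates R X + t. Camera axes: x right, y down, z forward; pixel columns grow to the right and rows downward; lengths in m; the calibration is good to about 2 mm. A picture is of the moment at which its call begins: read the wrist's pose just before it. camera_model takes no time and is no camera call; for the wrist camera it gives the pose at the moment of the call.
- sign_off(): hands the job in, once; it reports no verdict.
The state is a dict: "clock": time; "q": joint angles; "joint_vel": joint speeds; "tau": joint torques, N m; "eef_pos": TCP position; "tool_rot": TCP orientation; "force": force on the tool from outside, world axes, zero at the start; "ft_torque": the same for the moment, N m; "gripper_width": finger opening in m.
Only numpy, scipy, OpenCV 4.12 (cv2) and the standard library are available. Lean on these libraries where they do the work, as an engineer would, in place of code of your own. Each camera call takes 0.05 s, during which the arm holds its last target.

### The job

The glass-checking table needs its magnifier: pick up the lens (it has a carrying bar), set it gently on the ring of the stand and, with light pressure, turn it as far as needed until all three feet drop into the three grooves, so that it sits level, fully home and cannot rock. Then let go of it. It is glass: do not press hard, tip it over or drop it, and leave the other glassware where it stands.

Things in the scene. Friction and masses are not known exactly. Their poses are not given: they have to be found in the camera images.
- lens: Magnifier lens, loose, about 280 g: 96 mm brass-rimmed glass disc on three brass feet, black carrying bar across the top. Origin: on its axis, level with the feet's tips; z up. Round-nosed feet (radius 4 mm) 42 mm from the axis, 120 degrees apart, the first on +x. Rim's underside 14 mm, glass's top 29 mm above the origin. On the ring's flat top its origin is at 90 mm, seated at 84.5 mm
- lens_bar (a point): Middle of the lens's carrying bar, 58 mm above the lens's origin: grip here, fingers either side, closing along the lens's y. The bar runs along the lens's x, 92 mm long, 12 mm thick (y) and 16 mm tall (from 50 to 66 mm above the origin), with a post at each end. Axes as the lens's
- stand: Magnifier stand, fixed: dark 120 mm round foot, three legs, black ring on top (about 102 mm outside, 66 mm inside). Origin: on its axis at the table; z up. The ring may stand at any angle on its legs and is too stiff to turn. That angle is NOT measured: the stand's own x, y say nothing about the grooves. The ring is borne on springs: it carries the lens's weight, then yields straight down 1 mm per 4 N
- ring_top (a point): Point on the stand's axis, level with the ring's flat top, 90 mm above the table. The ring has three brass-lined radial V grooves 120 degrees apart for the lens's feet, on a 42 mm radius, 11 mm wide at the top, sides 60 degrees steep; the seated feet lie 5.5 mm below the flat top. Any foot may go in any groove. Axes as the stand's
- goblet: Clear glass goblet, 150 mm tall, 80 mm across; a bystander. Origin: centre of its underside
- vase: Blue glass bud vase, 170 mm tall, 64 mm across the foot; a bystander. Origin: centre of its underside
- jar: Glass jar with a steel cap, 85 mm tall, 60 mm across; a bystander. Origin: centre of its underside
- tumbler: Amber tumbler, 75 mm tall, 66 mm across; a bystander. Origin: centre of its underside
- votive: Glass candle bowl, 60 mm tall, 90 mm across; a bystander. Origin: centre of its underside
- decanter: Dark brown bottle with a red stopper, 130 mm tall, 56 mm across; a bystander. Origin: centre of its underside
Things that resemble listed ones, but are neither listed nor needed, are in the scene too. What is shaped like the stand but orange is not meant. Leave any blue look-alike of the lens alone.

How it is judged:
By the outcome, as a careful person would: the job done as asked, in the order asked, and still so for the second after the job is handed in, with the robot touching nothing.
It also fails if it takes over 67 s, if anything falls off the work surface, if the arm or the gripper's body presses on something with over 40 N, if the wrist force passes 120 N, or if a joint passes its speed limit or range.

## Working session

There is one attempt and no reset: what is moved stays moved. The work goes in short steps, Python scripts to look and compute and a tool call to move; the robot and the scene stay as the last step left them, time stands still between calls to the robot, and variables do not carry over. Pictures are saved under pics/ and viewed, and the job is handed in when it is done.

Besides the shell and the picture viewer there is one more tool, called after "Request:" as name(argument=value, ...) on one line, values as JSON. arm_command: Moves the arm, as the interface text tells. Its arguments: {"type":"object","properties":{"series":{"type":"array","items":{"type":"array","items":{"type":"number"}}},"squeeze":{"type":"number"}},"required":["series"]}

```bash
ls; mkdir -p pics; python3 - <<'E'
from cell import robot, optics
import cv2
print(robot.get_state()); print(robot.hold_point_z)
for n in ("scene","top","wrist"):
    m=optics.camera_model(n); print(n,m)
    cv2.imwrite(f"pics/{n}0.png",optics.get_image(n))
E
```

```text
pics
{'clock': 0.0, 'q': array([ 1.08589168e+00,  8.79652975e-02,  1.37226683e+00,  1.37540398e-05,
        1.68361845e+00, -1.03082790e-01]), 'joint_vel': array([-0.00104715, -0.00283646, -0.00033024, -0.00058767,  0.00116864,
        0.00121656]), 'tau': array([ 1.38903655e-03, -3.51875103e+01, -3.13269854e+01, -3.61402249e-05,
        1.07713917e-02,  1.45621533e-05]), 'eef_pos': array([0.20469105, 0.50994709, 0.23012713]), 'tool_rot': array([-3.33687596e-04,  1.89752481e-01,  9.81831310e-01, -1.07854115e-03]), 'force': array([0.22819827, 0.40820713, 0.00822405]), 'ft_torque': array([-0.04306225,  0.01132337, -0.01821755]), 'gripper_width': 0.0853743739560639}
-0.0187
scene {'intrinsics': array([[361.07979487,   0.        , 313.17355773],
       [  0.        , 361.07979487, 197.16121866],
       [  0.        ,   0.        ,   1.        ]]), 'R': array([[-0.70812588,  0.70599839, -0.01113591],
       [ 0.57281407,  0.56517589, -0.59368363],
       [-0.41284594, -0.42678155, -0.80462149]]), 't': array([ 0.42482821, -0.27294865,  1.35716246])}
top {'intrinsics': array([[481.27256942,   0.        , 328.76971412],
       [  0.        , 481.27256942, 201.84858978],
       [  0.        ,   0.        ,   1.        ]]), 'R': array([[-7.61376193e-04, -9.99997199e-01, -2.24090084e-03],
       [-9.95554111e-01,  9.69056230e-04, -9.41863710e-02],
       [ 9.41882788e-02,  2.15922678e-03, -9.95552061e-01]]), 't': array([-0.00514582,  0.61033351,  1.53712405])}
wrist {'intrinsics': array([[295.4864275 ,   0.        , 321.13586738],
       [  0.        , 295.4864275 , 202.53916224],
       [  0.        ,   0.        ,   1.        ]]), 'R': array([[ 0.371831  ,  0.92829759, -0.00230234],
       [ 0.8885731 , -0.35519931,  0.2902952 ],
       [ 0.26866254, -0.10998655, -0.95693437]]), 't': array([-0.54790061, -0.03847676,  0.37801881])}
```

View pics/scene0.png

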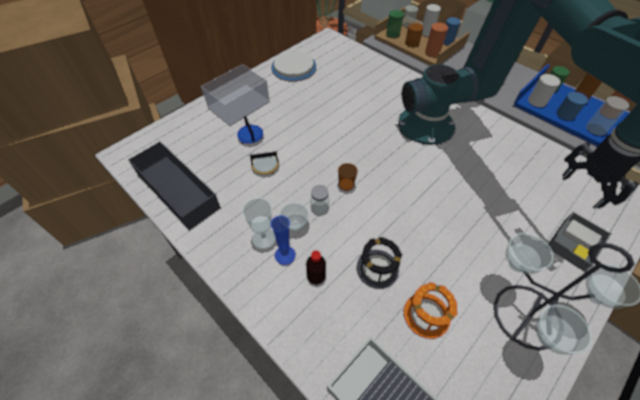

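View pics/top0.png

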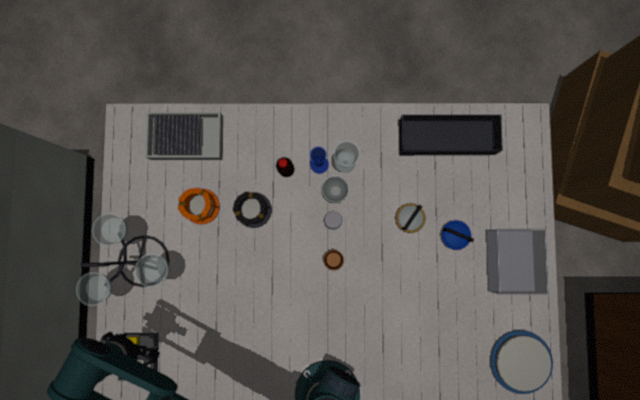

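View pics/wrist0.png

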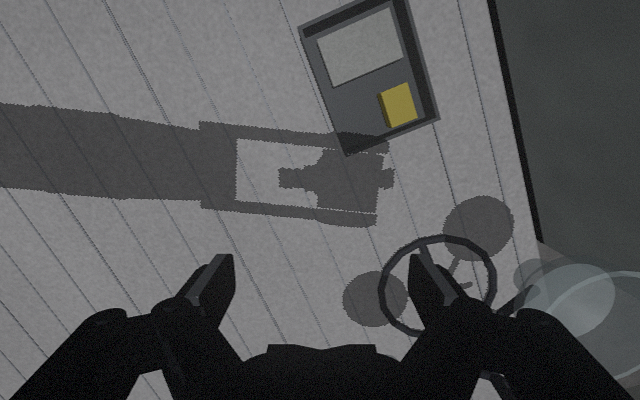

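```bash
cat > h.py <<'E'
import numpy as np, cv2
def ray(m,u,v,z):
    K,R,t=m["intrinsics"],m["R"],m["t"]
    d=R.T@np.linalg.solve(K,np.array([u,v,1.0])); c=-R.T@t
    return c+d*(z-c[2])/d[2]
def proj(m,X):
    p=m["intrinsics"]@(m["R"]@np.asarray(X,float)+m["t"]); return p[:2]/p[2]
E
python3 - <<'E'
import cv2,numpy as np
from h import *
from cell import optics
t=cv2.imread("pics/top0.png"); s=cv2.imread("pics/scene0.png")
a=cv2.resize(t[180:260,380:480],None,fx=4,fy=4,interpolation=3)
b=cv2.resize(t[170:250,210:310],None,fx=4,fy=4,interpolation=3)
c=cv2.resize(s[130:190,230:305],None,fx=5.3333,fy=5.3333,interpolation=3)[:280,:400]
d=cv2.resize(s[230:290,345:420],None,fx=5.3333,fy=5.3333,interpolation=3)[:280,:400]
cv2.imwrite("pics/z0.png",np.vstack([np.hstack([a,b])[:300],np.hstack([c,d])])[:600])
m=optics.camera_model("top")
for n,u,v,z in [("lens ctr",410,217,.02),("bar e1",400,229,.066),("bar e2",421,206,.066),("stand",252,209,.09),("votive",335,189,.06),("jar",333,220,.085),("tumb",333,260,.075),("vase",319,152,.17),("vasefoot",319,166,0),("decanter",285,163,.13),("goblet",346,153,.15),("orange",200,205,.09),("blue",456,235,.02),("rackglass",108,230,.15),("rackc",150,268,.2)]:
    print(n,ray(m,u,v,z).round(3))
E
```

```text
lens ctr [ 0.561 -0.271  0.02 ]
bar e1 [ 0.52  -0.231  0.066]
bar e2 [ 0.593 -0.298  0.066]
stand [0.582 0.234 0.09 ]
votive [ 0.649 -0.026  0.06 ]
jar [ 0.548 -0.019  0.085]
tumb [ 0.424 -0.019  0.075]
vase [0.747 0.023 0.17 ]
vasefoot [0.733 0.027 0.   ]
decanter [0.721 0.128 0.13 ]
goblet [ 0.747 -0.058  0.15 ]
orange [0.595 0.397 0.09 ]
blue [ 0.503 -0.419  0.02 ]
rackglass [0.515 0.654 0.15 ]
rackc [0.404 0.506 0.2  ]
```

View pics/z0.png

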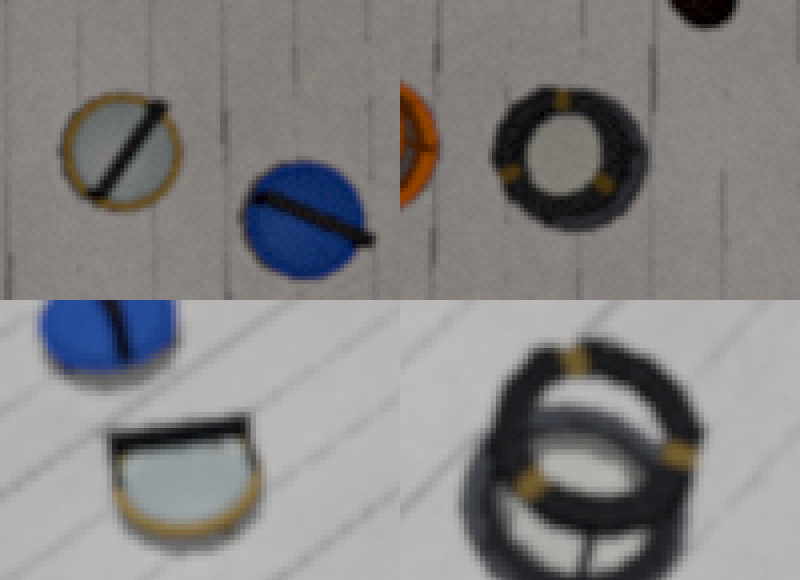

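```bash
cat >> h.py <<'E'
from scipy.spatial.transform import Rotation as Ro
def tool(s):
    w,x,y,z=s["tool_rot"]; return Ro.from_quat([x,y,z,w]).as_matrix()
def yawx(s):
    R=tool(s); return np.degrees(np.arctan2(R[1,0],R[0,0]))
def plan(s,p,yaw=None):
    """p world TCP target, yaw = world heading of tool x, deg. turn about tool z (down): positive lowers heading"""
    R=tool(s); d=R.T@(np.asarray(p)-s["eef_pos"])*100
    t=0 if yaw is None else -((yaw-yawx(s)+180)%360-180)
    print("yaw now",yawx(s).round(2),"shift cm",d.round(2),"turn",round(t,2))
E
python3 - <<'E'
from h import *
from cell import optics,robot
s=robot.get_state(); R=tool(s); print(R.round(3))
m=optics.camera_model("wrist"); c=-m["R"].T@m["t"]
print("cam in tool",R.T@(c-s["eef_pos"]),"cam axes in tool\n",(m["R"]@R).round(3))
m=optics.camera_model("top")
print([ray(m,u,v,.09).round(4) for u,v in[(250.75,195),(237.75,213.75),(261,216)]])
print([ray(m,u,v,.066).round(4) for u,v in[(404.2,228.2),(420,206.2)]])
plan(s,[.45,.234,.32],0)
E
```

```text
[[-0.928  0.373 -0.001]
 [ 0.373  0.928 -0.002]
 [ 0.    -0.002 -1.   ]]
cam in tool [ 0.07334331 -0.00114704 -0.14141395] cam axes in tool
 [[ 0.001  1.     0.   ]
 [-0.957  0.001 -0.29 ]
 [-0.29  -0.     0.957]]
[array([0.6263, 0.2385, 0.09  ]), array([0.5675, 0.2782, 0.09  ]), array([0.5604, 0.2056, 0.09  ])]
[array([ 0.523 , -0.2439,  0.066 ]), array([ 0.5927, -0.2951,  0.066 ])]
yaw now 158.12 shift cm [-33.04 -16.5   -8.94] turn 158.12
```

```bash
python3 - <<'E'
from h import *
from cell import robot
plan(robot.get_state(),[.585,.24,.29],144)
E
```

```text
yaw now 158.12 shift cm [-45.35 -10.9   -5.95] turn 14.12
```

Request:
arm_command(series=[[-2, 0, -6, 0, 1], [-6, -1, -11, 0, 1], [-12, -3, -12, 4, 1], [-18, -4, -12, 8, 1], [-24, -6, -12, 14, 1], [-30, -7.5, -12, 14, 1], [-36, -9, -10, 14, 1], [-42, -10, -8, 14, 1], [-45.4, -10.9, -6, 14, 1], [-45.4, -10.9, -6, 14, 1]])

```text
clock: 1.4
eef_pos: [0.5867, 0.2373, 0.2864]
tool_rot: [-0.003, 0.31, 0.951, -0.002]
force: [-1.0, 0.8, -0.6]
gripper_width: 0.0853
```

```bash
python3 - <<'E'
from h import *
from cell import robot,optics
import pickle
s=robot.get_state(); m=optics.camera_model("wrist"); cv2.imwrite("pics/w1.png",optics.get_image("wrist")); pickle.dump((s,m),open("w1.pkl","wb"))
print(s["clock"],s["eef_pos"],yawx(s),s["joint_vel"].round(3),s["force"].round(2))
plan(s,[.56,-.268,.24],144)
E
```

```text
1.4 [0.5867245  0.23731315 0.28638345] 143.86227043180955 [ 0.054 -0.051 -0.025  0.032  0.031  0.013] [-1.03  0.84 -0.64]
yaw now 143.86 shift cm [-27.66 -42.35   4.8 ] turn -0.14
```

View pics/w1.png

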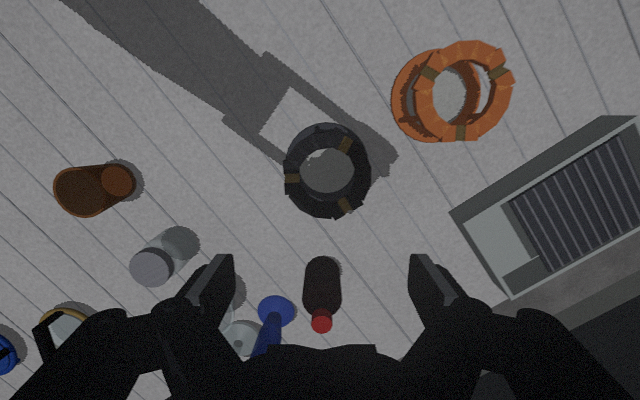

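```bash
python3 - <<'E'
from h import *
import pickle
s,m=pickle.load(open("w1.pkl","rb"))
im=cv2.imread("pics/w1.png")
z=cv2.resize(im[115:230,270:390],None,fx=5,fy=5,interpolation=3); cv2.imwrite("pics/w1z.png",z)
c=im[115:230,270:390].astype(int)
mk=((c[:,:,2]-c[:,:,0])>18).astype(np.uint8)
n,l,st,ct=cv2.connectedComponentsWithStats(mk)
P=[]
for i in range(1,n):
    if st[i,4]>15:
        u=ct[i]+[270,115]; X=ray(m,*u,.089); P.append(X); print(st[i,4],u.round(1),X.round(4))
if len(P)==3:
    # circumcentre
    P=np.array(P)[:,:2]; A=2*(P[1:]-P[0]); b=(P[1:]**2).sum(1)-(P[0]**2).sum(); ce=np.linalg.solve(A,b)
    print(ce,[ (np.linalg.norm(p-ce).round(4),np.degrees(np.arctan2(*(p-ce)[::-1])).round(1)) for p in P])
E
```

```text
111 [344.9 144.5] [0.5692 0.2806 0.089 ]
63 [291.2 178.4] [0.5644 0.2075 0.089 ]
79 [343.7 204.5] [0.6266 0.2389 0.089 ]
[0.58557922 0.24283117] [(np.float64(0.0412), np.float64(113.5)), (np.float64(0.0412), np.float64(-120.9)), (np.float64(0.0412), np.float64(-5.4))]
```

View pics/w1z.png

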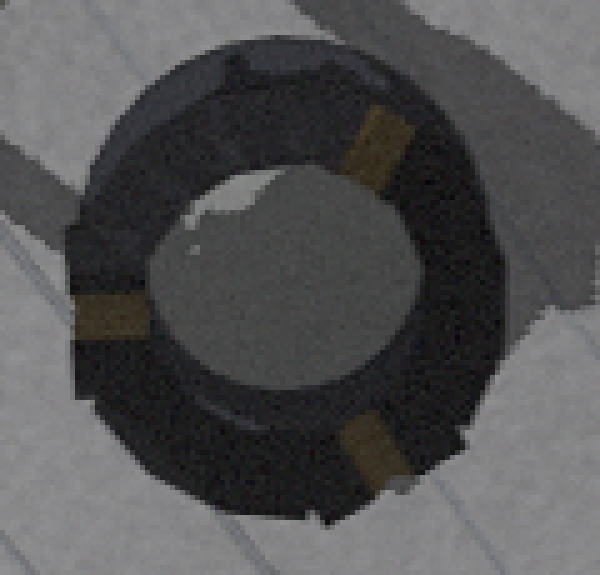

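Request:
arm_command(series=[[-3, -4.5, 0, 0, 1], [-6, -9, 0, 0, 1], [-9, -14, 0, 0, 1], [-12.5, -19, 0, 0, 1], [-16, -24, 0, 0, 1], [-19.5, -29.5, 0, 0, 1], [-23, -35, 1, 0, 1], [-26, -40, 3, 0, 1], [-27.7, -42.3, 4.8, 0, 1], [-27.7, -42.3, 4.8, 0, 1]])

```text
clock: 2.7
eef_pos: [0.5613, -0.2656, 0.2417]
tool_rot: [-0.002, 0.309, 0.951, 0.0]
force: [0.2, 0.5, 0.1]
gripper_width: 0.0855
```

```bash
python3 - <<'E'
from h import *
from cell import robot,optics
import pickle
s=robot.get_state(); m=optics.camera_model("wrist"); cv2.imwrite("pics/w2.png",optics.get_image("wrist")); pickle.dump((s,m),open("w2.pkl","wb"))
im=cv2.imread("pics/w2.png")
cv2.imwrite("pics/w2z.png",cv2.resize(im[90:250,230:430],None,fx=3.5,fy=3.5,interpolation=3))
print(s["clock"],s["eef_pos"],yawx(s),s["joint_vel"].round(3),s["force"].round(2))
E
```

```text
2.7 [ 0.56125822 -0.26563274  0.24169077] 144.0015366004089 [ 0.051 -0.034 -0.024  0.027  0.022  0.013] [0.2  0.54 0.15]
```

View pics/w2.png

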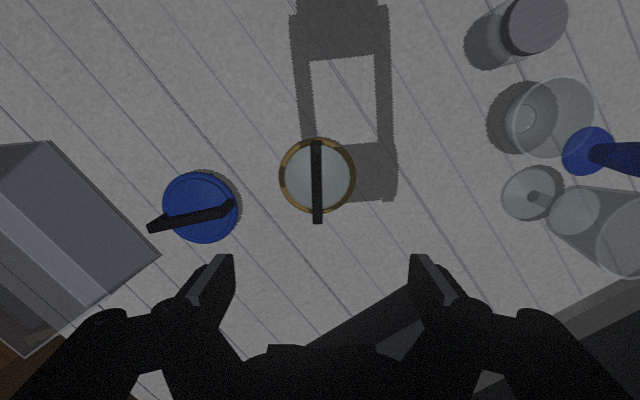

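View pics/w2z.png

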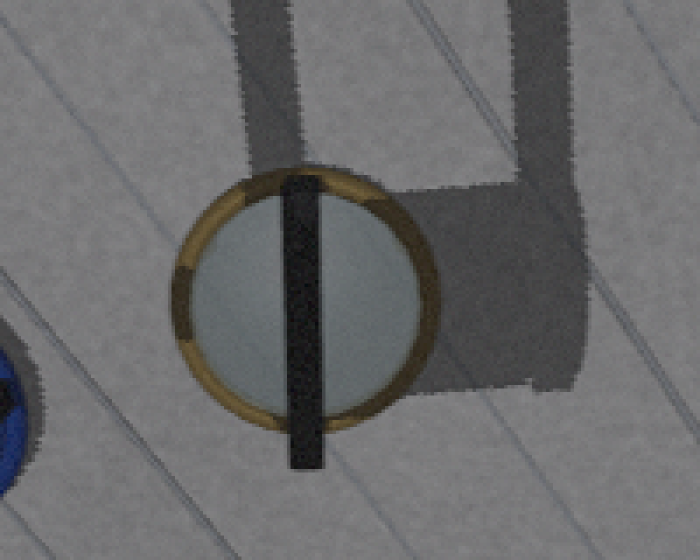

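```bash
python3 - <<'E'
from h import *
import pickle
s,m=pickle.load(open("w2.pkl","rb"))
im=cv2.imread("pics/w2.png").astype(int)
# bar: dark pixels, region
c=im[135:228,305:330].max(2); ys,xs=np.nonzero(c<50)
for v in range(150,222,12):
    r=xs[ys==v-135]+305; print(v,r.min(),r.max())
a=ray(m,316.3,140.6,.066); b=ray(m,317.7,223.4,.066); print(a,b,np.linalg.norm(a-b),(a+b)/2,np.degrees(np.arctan2(*(a-b)[1::-1])))
rc=[ray(m,u,v,.025) for u,v in((229.5+172/3.5,90+300/3.5),(230+439/3.5,90+300/3.5),(230+306/3.5,90+165/3.5),(230+306/3.5,90+431/3.5))]
print((rc[0]+rc[1])/2,np.linalg.norm(rc[0]-rc[1]),(rc[2]+rc[3])/2,np.linalg.norm(rc[2]-rc[3]))
E
```

```text
150 311 320
162 311 320
174 312 320
186 312 321
198 312 321
210 312 322
[ 0.52075508 -0.24374589  0.066     ] [ 0.59685989 -0.29750074  0.066     ] 0.09317470842056194 [ 0.55880748 -0.27062331  0.066     ] 144.76542328816632
[ 0.55801444 -0.27072443  0.025     ] 0.0946428543563186 [ 0.55916539 -0.27096374  0.025     ] 0.09523400978837844
```

```bash
python3 - <<'E'
from h import *
from cell import robot
s=robot.get_state(); print(s["eef_pos"])
plan(s,[.5586,-.2707,.041],144.8)
E
```

```text
[ 0.56203022 -0.26428878  0.24331956]
yaw now 144.12 shift cm [-0.12 -0.74 20.23] turn -0.68
```

Request:
arm_command(series=[[-0.1, -0.7, 3, -0.7, 1], [-0.1, -0.7, 6, -0.7, 1], [-0.1, -0.7, 9, -0.7, 1], [-0.1, -0.7, 11, -0.7, 1], [-0.1, -0.7, 13, -0.7, 1], [-0.1, -0.7, 14, -0.7, 1], [-0.1, -0.7, 14, -0.7, 1], [-0.1, -0.7, 14, -0.7, 1], [-0.1, -0.7, 14, -0.7, 1], [-0.1, -0.7, 14, -0.7, 1]])

```text
clock: 4.0
eef_pos: [0.5592, -0.2715, 0.104]
tool_rot: [0.001, 0.302, 0.953, -0.0]
force: [0.4, 1.5, -0.2]
gripper_width: 0.0854
```

```bash
python3 - <<'E'
from h import *
from cell import robot,optics
s=robot.get_state(); m=optics.camera_model("wrist"); cv2.imwrite("pics/w3.png",optics.get_image("wrist"))
print(s["clock"],s["eef_pos"],yawx(s),s["joint_vel"].round(3),s["force"].round(2))
plan(s,[.5586,-.2707,.041],144.8)
R=tool(s); print(R.round(4))
E
```

```text
4.0 [ 0.55919441 -0.27148601  0.10401966] 144.81417900416474 [-0.002  0.004  0.006 -0.001 -0.001 -0.001] [ 0.37  1.49 -0.22]
yaw now 144.81 shift cm [0.1  0.03 6.3 ] turn 0.01
[[-8.173e-01  5.762e-01  1.100e-03]
 [ 5.762e-01  8.173e-01 -5.000e-04]
 [-1.200e-03  2.000e-04 -1.000e+00]]
```

View pics/w3.png

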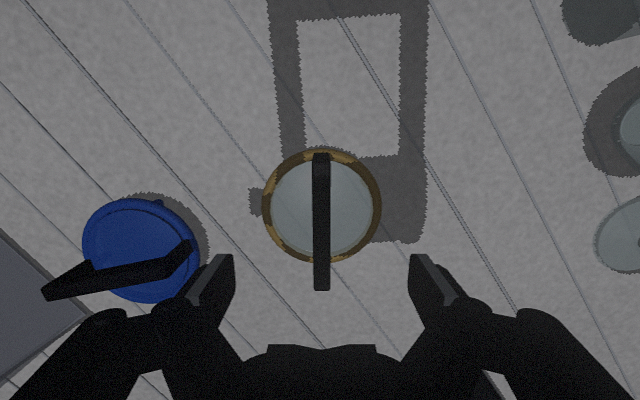

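Request:
arm_command(series=[[0.1, 0, 1.5, 0, 1], [0.1, 0, 3, 0, 1], [0.1, 0, 4.5, 0, 1], [0.1, 0, 5.5, 0, 1], [0.1, 0, 6.2, 0, 1], [0.1, 0, 6.3, 0, 1], [0.1, 0, 6.3, 0, 1], [0.1, 0, 6.3, 0, 1], [0.1, 0, 6.3, 0, 0.4], [0.1, 0, 6.3, 0, 0.2]], squeeze=25)

```text
clock: 5.3
eef_pos: [0.5582, -0.2707, 0.0405]
tool_rot: [0.0, 0.302, 0.953, 0.0]
force: [0.2, 1.6, 0.7]
gripper_width: 0.0524
```

```bash
python3 - <<'E'
from h import *
from cell import robot,optics
s=robot.get_state(); cv2.imwrite("pics/w4.png",optics.get_image("wrist"))
print(s["clock"],s["eef_pos"],yawx(s),s["gripper_width"],s["joint_vel"].round(3),s["force"].round(2))
E
```

```text
5.3 [ 0.55819725 -0.27069198  0.04053226] 144.82449024904025 0.05237535186645187 [ 0.     0.001  0.002 -0.    -0.     0.001] [0.18 1.64 0.71]
```

View pics/w4.png

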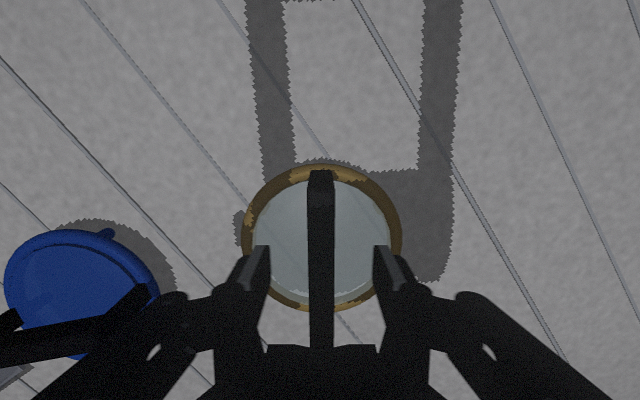

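Request:
arm_command(series=[[0, 0, 0, 0, 0], [0, 0, 0, 0, -0.2], [0, 0, 0, 0, -0.4], [0, 0, 0, 0, -0.6], [0, 0, 0, 0, -0.8], [0, 0, 0, 0, -1], [0, 0, 0, 0, -1], [0, 0, 0, 0, -1], [0, 0, 0, 0, -1], [0, 0, 0, 0, -1]], squeeze=45)

```text
clock: 6.6
eef_pos: [0.5582, -0.2706, 0.0404]
tool_rot: [0.0, 0.302, 0.953, 0.0]
force: [-0.0, 1.0, 0.3]
gripper_width: 0.0114
```

```bash
python3 - <<'E'
from h import *
from cell import robot,optics
s=robot.get_state(); cv2.imwrite("pics/w5.png",optics.get_image("wrist"))
print(s["clock"],s["eef_pos"],yawx(s),s["gripper_width"],s["joint_vel"].round(3),s["force"].round(2),s["ft_torque"].round(3))
E
```

```text
6.6 [ 0.55817046 -0.27062583  0.04038493] 144.8249254805041 0.011356615382246749 [ 0.     0.    -0.001 -0.002 -0.001  0.001] [-0.02  0.99  0.32] [ 0.092  0.001 -0.033]
```

View pics/w5.png

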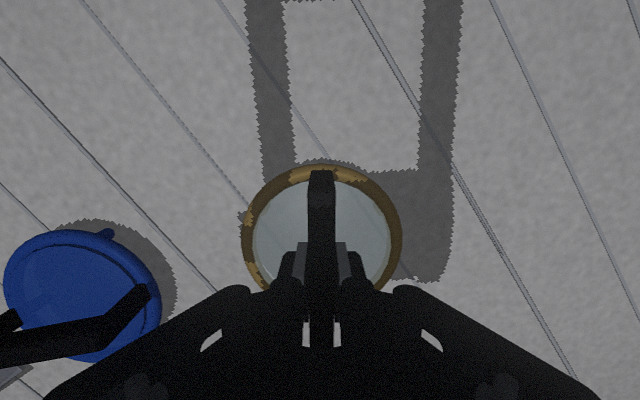

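Request:
arm_command(series=[[0, 0, -0.5, 0, -1], [0, 0, -1.5, 0, -1], [0, 0, -4, 0, -1], [0, 0, -7, 0, -1], [0, 0, -11, 0, -1], [0, 0, -15, 0, -1], [0, 0, -19, 0, -1], [0, 0, -22, 0, -1], [0, 0, -24, 0, -1], [0, 0, -24, 0, -1]])

```text
clock: 7.9
eef_pos: [0.5587, -0.2711, 0.2831]
tool_rot: [0.002, 0.302, 0.953, -0.001]
force: [1.2, 0.1, -3.1]
gripper_width: 0.0111
```

```bash
python3 - <<'E'
from h import *
from cell import robot,optics
s=robot.get_state(); im=optics.get_image("scene"); 
p=proj(optics.camera_model("scene"),s["eef_pos"]).astype(int); print(p)
x0,y0=max(p[0]-50,0),max(p[1]-35,0)
cv2.imwrite("pics/s6.png",cv2.resize(im[y0:y0+75,x0:x0+100],None,fx=8,fy=8,interpolation=3))
print(s["clock"],s["eef_pos"],yawx(s),s["gripper_width"],s["force"].round(2),s["ft_torque"].round(3))
plan(s,[.5855,.242,.28])
E
```

```text
[254  99]
7.9 [ 0.55866504 -0.27109497  0.28311198] 144.82106177199307 0.011084239160201712 [ 1.18  0.1  -3.05] [ 0.026 -0.009 -0.001]
yaw now 144.82 shift cm [27.37 43.48  0.19] turn 0
```

View pics/s6.png

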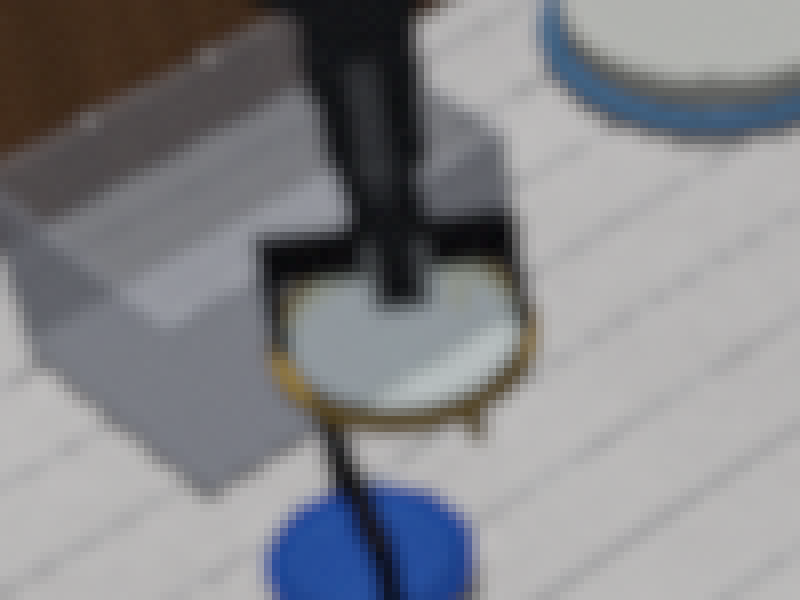

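```bash
python3 - <<'E'
from h import *
from cell import robot,optics
s=robot.get_state(); m=optics.camera_model("scene"); p=s["eef_pos"]
x0,y0=204,64
for a in (24.8,144.8,264.8,84.8,204.8,-35.2):
    X=p+np.array([.042*np.cos(np.radians(a)),.042*np.sin(np.radians(a)),-.0404]); print(a,((proj(m,X)-[x0,y0])*8).round())
E
```

```text
24.8 [370. 453.]
144.8 [536. 365.]
264.8 [357. 322.]
84.8 [488. 439.]
204.8 [470. 308.]
-35.2 [305. 393.]
```

Request:
arm_command(series=[[0.5, 1, 0, 0, -1], [2, 3, 0, 0, -1], [4, 7, 0, 0, -1], [7, 11, 0, 0, -1], [10, 16, 0, -2, -1], [13, 21, 0, -5, -1], [16, 26, 0, -8, -1], [19, 31, 0, -11, -1], [22, 35, 0, -14, -1], [24.5, 39, 0, -16, -1]])

```text
clock: 9.2
eef_pos: [0.5806, 0.1928, 0.2798]
tool_rot: [-0.001, 0.165, 0.986, 0.0]
force: [0.6, 0.2, -2.4]
gripper_width: 0.0115
```

```bash
python3 - <<'E'
from h import *
from cell import robot
s=robot.get_state()
print(s["clock"],s["eef_pos"],yawx(s),s["joint_vel"].round(3))
plan(s,[.5855,.242,.2],161)
E
```

```text
9.2 [0.58055302 0.19281488 0.27980296] 161.0350849299354 [ 0.599  0.29  -0.343 -0.006  0.045  0.329]
yaw now 161.04 shift cm [1.12 4.81 7.98] turn 0.04
```

Request:
arm_command(series=[[0.5, 2, 0, 0, -1], [0.9, 3.5, 0.5, 0, -1], [1.2, 4.6, 1.5, 0, -1], [1.3, 5, 3, 0, -1], [1.3, 5, 4.5, 0, -1], [1.3, 5, 6, 0, -1], [1.3, 5, 7.5, 0, -1], [1.3, 5, 8, 0, -1], [1.3, 5, 8, 0, -1], [1.3, 5, 8, 0, -1]])

```text
clock: 10.45
eef_pos: [0.5871, 0.2409, 0.2013]
tool_rot: [0.001, 0.167, 0.986, 0.0]
force: [0.6, -0.1, -2.8]
gripper_width: 0.0111
```

```bash
python3 - <<'E'
from h import *
from cell import robot,optics
s=robot.get_state()
print(s["clock"],s["eef_pos"],yawx(s),s["joint_vel"].round(3),s["force"],s["ft_torque"])
m=optics.camera_model("wrist"); im=optics.get_image("wrist"); cv2.imwrite("pics/w7.png",im)
plan(s,[.5855,.242,.137],161)
E
```

```text
10.45 [0.58709005 0.24086632 0.20133083] 160.8231992814819 [ 0.002 -0.003 -0.005  0.003 -0.001  0.   ] [ 0.58310191 -0.07477814 -2.80849048] [0.04221639 0.01643728 0.04128371]
yaw now 160.82 shift cm [0.2  0.05 6.43] turn -0.18
```

View pics/w7.png

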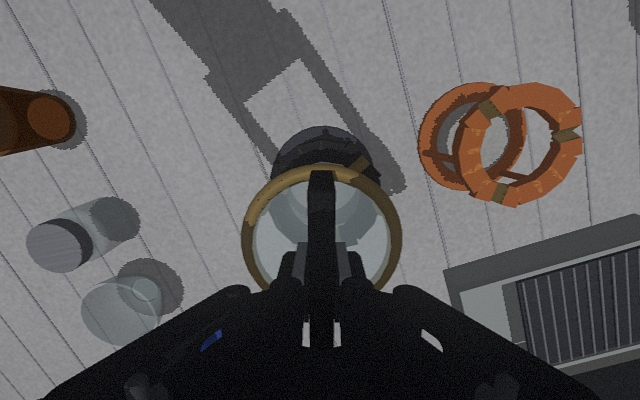

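Request:
arm_command(series=[[0.2, 0, 1, 0, -1], [0.2, 0, 2.5, 0, -1], [0.2, 0, 4, 0, -1], [0.2, 0, 5, 0, -1], [0.2, 0, 5.7, 0, -1], [0.2, 0, 6.1, 0, -1], [0.2, 0, 6.3, 0, -1], [0.2, 0, 6.3, 0, -1], [0.2, 0, 6.3, 0, -1], [0.2, 0, 6.3, 0, -1]])

```text
clock: 11.75
eef_pos: [0.5849, 0.2415, 0.1378]
tool_rot: [0.0, 0.167, 0.986, 0.0]
force: [-0.2, -0.1, -2.8]
gripper_width: 0.0109
```

```bash
python3 - <<'E'
from h import *
from cell import robot,optics
s=robot.get_state()
print(s["clock"],s["eef_pos"],yawx(s),s["joint_vel"].round(3),s["force"],s["ft_torque"])
for n,(dx,dy) in {"scene":(40,30),"top":(40,30)}.items():
    im=optics.get_image(n); p=proj(optics.camera_model(n),[.5855,.242,.1]).astype(int)
    cv2.imwrite(f"pics/{n}8.png",cv2.resize(im[p[1]-30:p[1]+30,p[0]-40:p[0]+40],None,fx=8,fy=8,interpolation=3))
cv2.imwrite("pics/w8.png",optics.get_image("wrist"))
E
```

```text
11.75 [0.58493938 0.24148113 0.13775911] 160.82448261043035 [-0.001  0.001  0.003 -0.002  0.001 -0.001] [-0.20125621 -0.1078992  -2.76881018] [-0.01937251  0.00908759 -0.0081434 ]
```

View pics/w8.png

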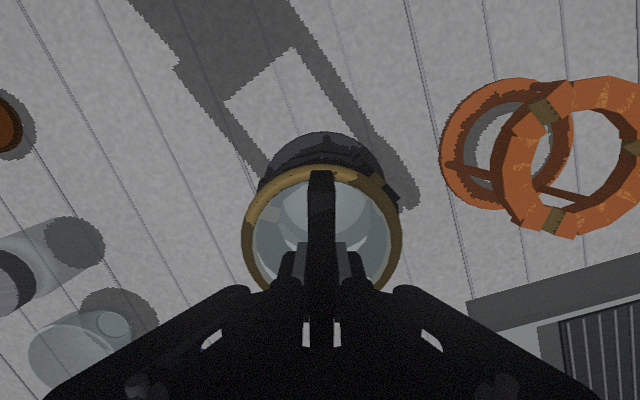

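View pics/scene8.png

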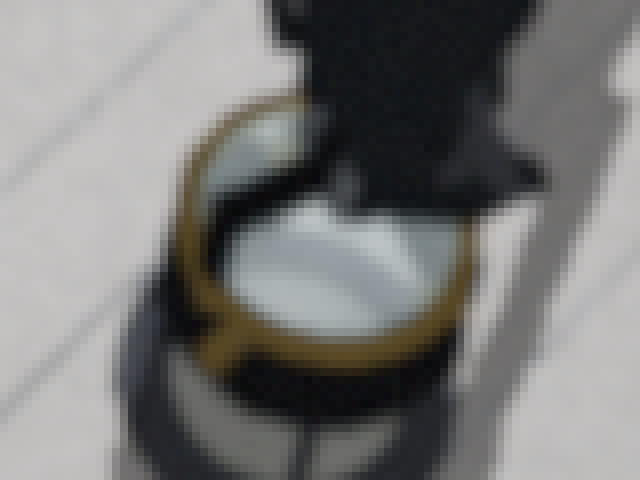

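Request:
arm_command(series=[[0, 0, 0.2, 0, -1], [0, 0, 0.4, 0, -1], [0, 0, 0.55, 0, -1], [0, 0, 0.65, 0, -1], [0, 0, 0.7, 0, -1], [0, 0, 0.75, 0, -1], [0, 0, 0.78, 0, -1], [0, 0, 0.8, 0, -1], [0, 0, 0.8, 0, -1], [0, 0, 0.8, 0, -1]])

```text
clock: 13.15
eef_pos: [0.5848, 0.2415, 0.1297]
tool_rot: [0.0, 0.167, 0.986, 0.0]
force: [-2.2, -1.3, 1.2]
gripper_width: 0.0112
```

Request:
arm_command(series=[[0, 0, 0.03, -1, -1], [0, 0, 0.05, -2, -1], [0, 0, 0.05, -3, -1], [0, 0, 0.05, -4, -1], [0, 0, 0.05, -5, -1], [0, 0, 0.05, -6, -1], [0, 0, 0.05, -7, -1], [0, 0, 0.05, -8, -1], [0, 0, 0.05, -8, -1], [0, 0, 0.05, -8, -1]])

```text
clock: 14.4
eef_pos: [0.5845, 0.2407, 0.1286]
tool_rot: [-0.0, 0.098, 0.995, -0.001]
force: [-0.8, -2.8, 3.7]
gripper_width: 0.0111
```

```bash
cat > st.py <<'E'
from h import *
from cell import robot
s=robot.get_state()
print(s["clock"],s["eef_pos"].round(5),yawx(s).round(2),s["gripper_width"].round(4),s["force"].round(2),s["ft_torque"].round(3))
E
python3 st.py
```

```text
Traceback (most recent call last):
  File "st.py", line 4, in <module>
    print(s["clock"],s["eef_pos"].round(5),yawx(s).round(2),s["gripper_width"].round(4),s["force"].round(2),s["ft_torque"].round(3))
                                                            ^^^^^^^^^^^^^^^^^^^^^^^^
AttributeError: 'float' object has no attribute 'round'
```

Request:
arm_command(series=[[0, 0, 0, -1, -1], [0, 0, 0, -2, -1], [0, 0, 0, -3, -1], [0, 0, 0, -4, -1], [0, 0, 0, -4, -1], [0, 0, 0, -4, -1], [0, 0, 0, -4, -1], [0, 0, 0, -4, -1], [0, 0, 0, -4, -1], [0, 0, 0, -4, -1]])

```text
clock: 15.65
eef_pos: [0.5845, 0.2417, 0.1288]
tool_rot: [-0.0, 0.062, 0.998, 0.0]
force: [0.8, 4.4, -2.5]
gripper_width: 0.0109
```

```bash
sed -i 's/s\["gripper_width"\].round(4)/round(s["gripper_width"],4)/' st.py; python3 st.py
```

```text
15.65 [0.58448 0.24171 0.12881] 172.84 0.0109 [ 0.79  4.37 -2.48] [ 0.786 -0.045  0.127]
```

Request:
arm_command(series=[[0, 0, 0.05, -0.5, -1], [0, 0, 0.1, -1, -1], [0, 0, 0.13, -1.5, -1], [0, 0, 0.16, -2, -1], [0, 0, 0.2, -2, -1], [0, 0, 0.2, -2, -1], [0, 0, 0.2, -2, -1], [0, 0, 0.2, -2, -1], [0, 0, 0.2, -2, -1], [0, 0, 0.2, -2, -1]])

```text
clock: 16.9
eef_pos: [0.5849, 0.2414, 0.1269]
tool_rot: [0.0, 0.045, 0.999, 0.0]
force: [-0.7, 2.5, 1.3]
gripper_width: 0.0108
```

```bash
python3 st.py
```

```text
16.9 [0.58491 0.24139 0.12692] 174.82 0.0108 [-0.72  2.49  1.28] [ 0.432 -0.024  0.126]
```

Request:
arm_command(series=[[0, 0.02, 0, -0.5, -1], [0, 0.04, 0, -1, -1], [0, 0.06, 0, -1.5, -1], [0, 0.06, 0.04, -1.5, -1], [0, 0.06, 0.08, -1.5, -1], [0, 0.06, 0.1, -1.5, -1], [0, 0.06, 0.1, -1.5, -1], [0, 0.06, 0.1, -1.5, -1], [0, 0.06, 0.1, -1.5, -1], [0, 0.06, 0.1, -1.5, -1]])

```text
clock: 18.15
eef_pos: [0.5851, 0.2419, 0.126]
tool_rot: [0.0, 0.032, 0.999, -0.0]
force: [1.7, -1.3, 2.4]
gripper_width: 0.0109
```

```bash
python3 st.py
```

```text
18.15 [0.58505 0.24189 0.126  ] 176.32 0.0109 [ 1.69 -1.31  2.42] [-0.152 -0.317 -0.107]
```

Request:
arm_command(series=[[-0.01, -0.01, 0, 0.3, -1], [-0.03, -0.02, 0, 0.6, -1], [-0.04, -0.02, 0, 0.6, -1], [-0.04, -0.02, 0.02, 0.6, -1], [-0.04, -0.02, 0.04, 0.6, -1], [-0.04, -0.02, 0.05, 0.6, -1], [-0.04, -0.02, 0.05, 0.6, -1], [-0.04, -0.02, 0.05, 0.6, -1], [-0.04, -0.02, 0.05, 0.6, -1], [-0.04, -0.02, 0.05, 0.6, -1]])

```text
clock: 19.4
eef_pos: [0.5851, 0.242, 0.1254]
tool_rot: [-0.0, 0.037, 0.999, 0.0]
force: [-0.4, 1.9, 2.7]
gripper_width: 0.0112
```

```bash
python3 st.py
```

```text
19.4 [0.58509 0.24202 0.12536] 175.74 0.0112 [-0.38  1.86  2.68] [ 0.508 -0.031 -0.058]
```

Request:
arm_command(series=[[0, 0.02, 0, 0.1, -1], [0, 0.04, 0, 0.3, -1], [0, 0.04, 0.02, 0.3, -1], [0, 0.04, 0.04, 0.3, -1], [0, 0.04, 0.06, 0.3, -1], [0, 0.04, 0.06, 0.3, -1], [0, 0.04, 0.06, 0.3, -1], [0, 0.04, 0.06, 0.3, -1], [0, 0.04, 0.06, 0.3, -1], [0, 0.04, 0.06, 0.3, -1]])

```text
clock: 20.65
eef_pos: [0.5852, 0.2423, 0.1248]
tool_rot: [0.0, 0.04, 0.999, 0.0]
force: [-1.5, 2.0, 1.7]
gripper_width: 0.0109
```

```bash
python3 st.py
```

```text
20.65 [0.5852  0.24227 0.12479] 175.43 0.0109 [-1.5   2.04  1.74] [0.424 0.129 0.027]
```

Request:
arm_command(series=[[0.02, 0.02, 0, 0, -1], [0.03, 0.05, 0, 0, -1], [0.03, 0.05, 0.02, 0, -1], [0.03, 0.05, 0.04, 0, -1], [0.03, 0.05, 0.06, 0, -1], [0.03, 0.05, 0.08, 0, -1], [0.03, 0.05, 0.08, 0, -1], [0.03, 0.05, 0.08, 0, -1], [0.03, 0.05, 0.08, 0, -1], [0.03, 0.05, 0.08, 0, -1]])

```text
clock: 21.9
eef_pos: [0.5851, 0.2427, 0.1241]
tool_rot: [0.0, 0.04, 0.999, 0.0]
force: [0.7, 0.4, 3.2]
gripper_width: 0.0112
```

```bash
python3 st.py
```

```text
21.9 [0.58513 0.24272 0.12406] 175.42 0.0112 [0.71 0.36 3.25] [ 0.306 -0.17  -0.038]
```

Request:
arm_command(series=[[0, 0.01, 0.02, 0, -1], [0, 0.01, 0.04, 0, -1], [0, 0.01, 0.05, 0, -1], [0, 0.01, 0.05, 0, -1], [0, 0.01, 0.05, 0, -1], [0, 0.01, 0.05, 0, -1], [0, 0.01, 0.05, 0, -1], [0, 0.01, 0.05, 0, -1], [0, 0.01, 0.05, 0, -1], [0, 0.01, 0.05, 0, -1]])

```text
clock: 23.15
eef_pos: [0.5851, 0.2429, 0.1235]
tool_rot: [0.0, 0.04, 0.999, 0.0]
force: [1.4, 1.4, 4.6]
gripper_width: 0.011
```

```bash
python3 st.py
```

```text
23.15 [0.58507 0.24289 0.1235 ] 175.43 0.011 [1.41 1.38 4.59] [ 0.293 -0.256 -0.069]
```

Request:
arm_command(series=[[-0.02, 0.03, 0, 0.4, -1], [-0.02, 0.03, 0, 0.8, -1], [-0.02, 0.03, 0, 0.4, -1], [-0.02, 0.03, 0, 0, -1], [-0.02, 0.03, 0, -0.4, -1], [-0.02, 0.03, 0, 0, -1], [-0.02, 0.03, 0, 0.2, -1], [-0.02, 0.03, 0, 0.2, -1], [-0.02, 0.03, 0, 0.2, -1], [-0.02, 0.03, 0, 0.2, -1]])

```text
clock: 24.4
eef_pos: [0.5852, 0.2431, 0.1234]
tool_rot: [-0.0, 0.042, 0.999, 0.0]
force: [1.0, 0.6, 4.7]
gripper_width: 0.0111
```

```bash
python3 st.py
```

```text
24.4 [0.58517 0.24311 0.12338] 175.23 0.0111 [0.98 0.58 4.68] [ 0.25  -0.194  0.022]
```

Request:
arm_command(series=[[-0.01, 0.01, -0.04, 0, -1], [-0.01, 0.01, -0.08, 0, -1], [-0.01, 0.01, -0.1, 0, -1], [-0.01, 0.01, -0.1, 0, -1], [-0.01, 0.01, -0.1, 0, -1], [-0.01, 0.01, -0.1, 0, -1], [-0.01, 0.01, -0.1, 0, -1], [-0.01, 0.01, -0.1, 0, -1], [-0.01, 0.01, -0.1, 0, -1], [-0.01, 0.01, -0.1, 0, -1]], squeeze=20)

```text
clock: 25.65
eef_pos: [0.5852, 0.2431, 0.1243]
tool_rot: [-0.0, 0.042, 0.999, -0.0]
force: [1.6, 0.7, 0.5]
gripper_width: 0.0107
```

```bash
python3 st.py
```

```text
25.65 [0.58518 0.24314 0.12428] 175.22 0.0107 [1.64 0.7  0.51] [ 0.197 -0.251  0.007]
```

Request:
arm_command(series=[[0, 0, 0, 0, -0.7], [0, 0, 0, 0, -0.6], [0, 0, 0, 0, -0.5], [0, 0, 0, 0, -0.4], [0, 0, 0, 0, -0.3], [0, 0, 0, 0, -0.1], [0, 0, 0, 0, 0.1], [0, 0, 0, 0, 0.2], [0, 0, 0, 0, 0.2], [0, 0, 0, 0, 0.2]])

```text
clock: 26.9
eef_pos: [0.5853, 0.2432, 0.1244]
tool_rot: [0.0, 0.042, 0.999, 0.0]
force: [0.7, -0.8, 0.1]
gripper_width: 0.0511
```

```bash
python3 st.py; python3 - <<'E'
from h import *
from cell import optics
cv2.imwrite("pics/w9.png",optics.get_image("wrist"))
E
```

```text
26.9 [0.58531 0.24319 0.12443] 175.22 0.0511 [ 0.66 -0.8   0.15] [-0.025 -0.005  0.003]
```

View pics/w9.png

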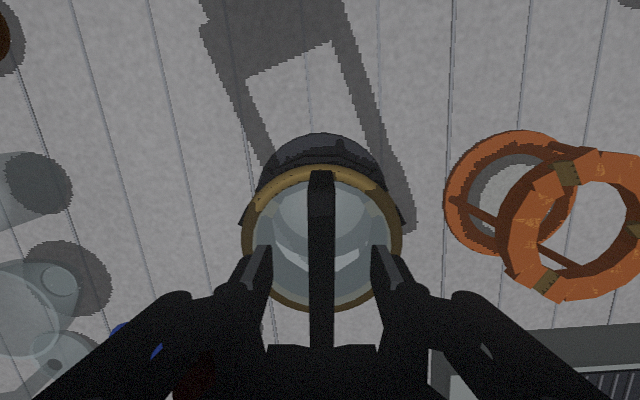

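Released, and the bar stands clear between the fingers. I'll rise straight up and check from all the cameras.

Request:
arm_command(series=[[0, 0, 0, 0, 0.5], [0, 0, 0, 0, 0.6], [0, 0, -1, 0, 0.6], [0, 0, -2.5, 0, 0.6], [0, 0, -5, 0, 0.6], [0, 0, -8, 0, 0.6], [0, 0, -11, 0, 0.6], [0, 0, -13, 0, 0.6], [0, 0, -14, 0, 0.6], [0, 0, -14, 0, 0.6]])

```text
clock: 28.2
eef_pos: [0.5856, 0.2433, 0.2658]
tool_rot: [0.001, 0.042, 0.999, 0.0]
force: [-0.3, -0.2, 0.2]
gripper_width: 0.0685
```

```bash
python3 st.py; python3 - <<'E'
from h import *
from cell import optics,robot
import pickle
s=robot.get_state(); m=optics.camera_model("wrist"); pickle.dump((s,m),open("w10.pkl","wb"))
im=optics.get_image("wrist"); cv2.imwrite("pics/w10.png",im)
cv2.imwrite("pics/w10z.png",cv2.resize(im[100:260,220:420],None,fx=3.5,fy=3.5,interpolation=3))
n="scene"; im=optics.get_image(n); cv2.imwrite("pics/s10.png",im); p=proj(optics.camera_model(n),[.5855,.242,.1]).astype(int)
cv2.imwrite("pics/s10z.png",cv2.resize(im[p[1]-30:p[1]+30,p[0]-40:p[0]+40],None,fx=8,fy=8,interpolation=3))
E
```

```text
28.2 [0.58563 0.24328 0.26583] 175.23 0.0685 [-0.34 -0.18  0.23] [0.011 0.012 0.043]
```

View pics/w10z.png

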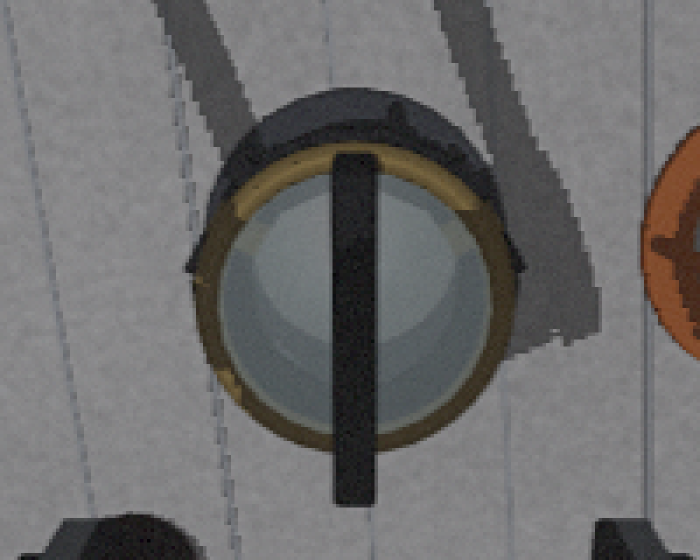

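View pics/s10z.png

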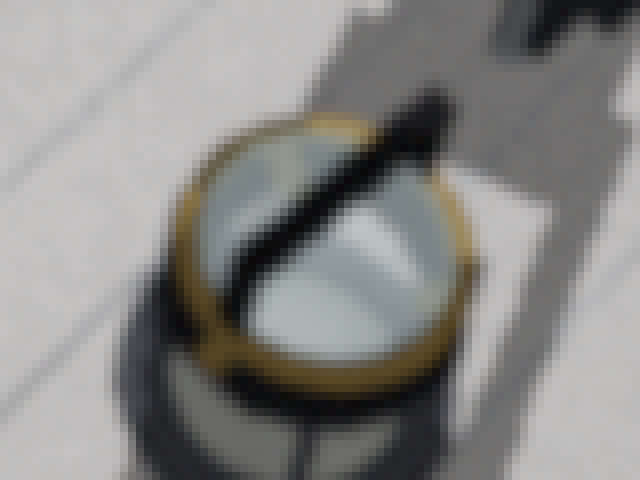

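View pics/s10.png

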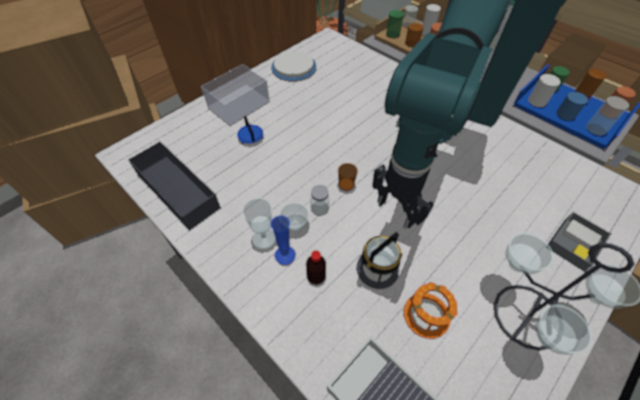

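```bash
python3 - <<'E'
from h import *
import pickle
s,m=pickle.load(open("w10.pkl","rb"))
f=lambda u,v:(220+u/3.5,100+v/3.5)
a=ray(m,*f(355,153),.1505); b=ray(m,*f(355,506),.1505)
print("bar",np.linalg.norm(a-b),(a+b)/2,np.degrees(np.arctan2(*(a-b)[1::-1])))
r=[ray(m,*f(*q),.1095) for q in((193,295),(518,295),(355,141),(355,452))]
print("rim",(r[0]+r[1])/2,np.linalg.norm(r[0]-r[1]),(r[2]+r[3])/2,np.linalg.norm(r[2]-r[3]))
# bystanders: compare scene before/after
A=cv2.imread("pics/scene0.png");B=cv2.imread("pics/s10.png")
d=cv2.absdiff(A,B).max(2)
for n,(u,v) in dict(goblet=(260,225),vase=(284,242),jar=(320,200),tumbler=(347,178),votive=(295,220),decanter=(316,267)).items(): print(n,d[v-18:v+18,u-10:u+10].mean().round(1))
E
```

```text
bar 0.09438621223302296 [0.58456635 0.24245786 0.1505    ] 175.2886539024318
rim [0.58286497 0.24281682 0.1095    ] 0.09598179739711743 [0.58543366 0.24245194 0.1095    ] 0.094543041823446
goblet 8.4
vase 7.2
jar 7.9
tumbler 6.8
votive 7.9
decanter 5.4
```

```bash
python3 -c "
from cell import sign_off
print(sign_off())"
```

```text
the job is handed in; nothing more can be done
None
```

I set the lens on the ring with a light touch and turned it about 14° until all three feet dropped into the grooves. I then let go and backed straight up. The job was handed in at about 28 s.

**Seating:** The lens dropped about 5.6 mm from the ring's flat top, against the 5.5 mm expected. Its origin came to about 84.1 mm; the listed seated height is 84.5 mm. My flat-top reading was also about 0.4 mm low, so the two agree.

**Force:** The highest downward push I read was about 4.7 N. Easing off 0.9 mm changed the force by about 4.2 N, which is the ring's own spring rate. An earlier press gave only about 1.3 N for 0.6 mm. That is less than expected, so I gave it a small wiggle before releasing.

**After release:** The wrist force was near zero. The bar points at 175.2°, against about 176° expected from the measured grooves. The bar's middle and the rim's centre agree to within 2 mm, so I saw no tilt.

**Other glassware:** A before-and-after comparison of the scene picture shows no sign that any of it moved.

**Not checked:** I did no separate test for rocking by pressing on the bar's ends, so levelness rests on the force readings and the pictures.

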